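# Test the cold-room door switch

## Robot

A 6-joint arm with a two-finger parallel gripper is mounted at the origin on the work surface. World frame = base frame: x ahead of the robot, y to its left, z up, the work surface at z = 0. Lengths are in m, angles in degrees, forces in N, time in s.
With the tool pointing down it reaches from about 0.25 to 0.725 m from the base axis. Payload 9.7 kg.
Tool frame: the origin (TCP) lies midway between the tips of the shut fingers; the grasp point (between the pads) lies bot.hold_point_z behind it (bot.hold_point_z is the distance from the TCP to the grasp point, in m); z points along the fingers, y is the line along which they close (so a half turn about z gives the same grasp; the last joint's range is limited). The gripper opens to 85 mm and grips with 20 to 120 N. Pads are 22 mm wide; open, the fingers measure 114 mm over their backs; the gripper's body (76 mm by 85 mm) begins 54 mm behind the grasp point. The pads swing forward as they close: fully open they stand 13 mm farther back than shut.
Start: joints at [73.281, 4.979, 10.078, 95.1, 0, 90], TCP at [0.158, 0.527, 0.231] pointing down, gripper open.
Joint ranges: [-179.16, 179.16], [-48.56, 103.87], [-65.8, 70.77], [-126.05, 130.52], [-82.76, 87.17], [-180, 180]. Speed limits (degrees/s): [127.2, 127.2, 147.25, 180, 180, 180].

## Interface

Orientations are given as [roll, pitch, yaw] about the fixed x, y, z axes, in that order (R = Rz(yaw) Ry(pitch) Rx(roll)).
In Python, from workcell import bot, camera, camera_model, ticket gives the robot as it stands.
- The arm moves only by the tool send_rows, never from a script. Its argument "targets" is text: rows parted by semicolons, each of 5 numbers parted by spaces: the shift along the tool's x, y, z in mm, then the turn about the tool's z in degrees, then the closure in counts, from 0 (fully open) to 255 (shut). A call has 1 to 20 rows; each row is the pose to reach, as a shift and turn from the pose commanded when the call began, along the tool's axes at that moment; what a row does not reach only later rows make up. A row lasts 1/8 s, in which the tool goes at most 62.5 mm and 10.7 degrees, less where a joint would pass 70% of its speed; a pose out of reach is approached as far as the arm can. A call with a gripper value outside its range is refused whole. The fingers move at their own pace and stop on an object; "newtons" is the grip in N (left out, the last holds). Time passes only in rows, so rows that repeat a pose let the fingers close. It gives the time, the measured TCP pose, the force, the opening and the grip force at its end, in the units of the state.
- bot.get_obs(): the state, without advancing time (a new reading comes with each control period).
- camera(name): name is "side" or "top"; returns the picture (400x640x3 uint8, blue, green, red); there is no depth.
- camera_model(name): a dict with "K" (3x3 intrinsics, pixels), "pose" (4x4, takes a point from camera to world coordinates). Camera axes: x right, y down, z forward; pixel columns grow to the right and rows downward; lengths in m; the calibration is good to about 2 mm. A picture is of the moment at which its call begins. camera_model takes no time and is no camera call.
- ticket.job_done(): hands the job in; it is judged then, once.
The state is a dict: "time": time; "q": joint angles; "qd": joint speeds; "joint_efforts": joint torques, N m; "ee_pos": TCP position; "tcp_rot": TCP orientation; "wrist_force": force on the tool from outside, world axes, zero at the start; "torque": the same for the moment, N m; "opening": finger opening in m; "grasp_force": force on a finger pad.
Only numpy, scipy, OpenCV 4.12 (cv2) and the standard library are available. Lean on these libraries where they do the work, as an engineer would, in place of code of your own. Each camera call takes 0.05 s, during which the arm holds its last target. There are 200 camera calls.

## Task

Take the orange-handled test pin from its wooden stand and push it down through the small hole in the blue hood to release the spring catch, so that the yellow cover springs open. Then with the pin press the roller of the switch inside just until it clicks, hold it there for about a second without pushing it on into overtravel, and let it up again. Put the pin back in its stand, fully down and upright, leave the cover open, and leave the other things on the bench where they are.

Things in the scene. Friction and masses are not known exactly. Their poses are not given: they have to be found in the camera images.
- unit: Cold-room door-switch unit, fixed to the bench: grey steel box 120 x 118 x 66 mm with a yellow hinged cover, and a blue hood (60 x 36 mm, 66 mm high) on its -y side. Origin: centre of the underside; z up. In its own axes the release hole lies to -y, the cover's hinge along the +y top edge (y = +58 mm, z = 68 mm); inside, the roller lever runs along x. Place and yaw (to 0.4 rad) vary.
- release_hole (a point): Centre of the mouth of the 16 mm hole in the flat top of the blue hood, 66 mm above the bench; it goes straight down. The brass arm of the spring catch lies 14 mm below the mouth; pushed down about 6 mm (about 5 N) the catch's hook lets go of the cover; its end stop is about 13 mm down. It springs back when let go.
- catch (a joint): Angle of the spring catch, rad: 0 hooked over the cover, the cover is let go at about 0.2, end stop 0.45.
- cover (a joint): Angle of the yellow cover (120 x 110 x 3 mm), rad: 0 shut, 2.3 fully open. Once the catch lets go its spring swings it open within about 1.5 s and holds it at 2.3, leaning outwards over the unit's +y side and up to about 150 mm above the bench.
- roller_top (a point): Top of the white roller (16 mm across, 12 mm wide) on the switch's lever, under the cover; at rest 61 mm above the bench, 20 mm to -x of the unit's origin in the unit's axes. Pressed straight down it first has free play, 1 to 9 mm, different every time (about 1 N); then the lever meets the switch's plunger and the force climbs to about 9 to 12 N within 2 mm.
- plunger (a joint): Travel of the switch's plunger, m: 0 free, clicked beyond 0.0018, overtravelled beyond 0.005, stop 0.008. Past the free play the roller moves 1.2 times as far. At the click, 1 to 2 mm into the plunger's travel, the force at the roller drops suddenly from its peak by 2 to 4 N, to about 7 or 8 N, where it stays for the next 3 mm; a small green flag in the box rises with the plunger.
- stand: Wooden stand of the test pin, a fixed block 64 x 64 mm, 70 mm high, with a 16 mm hole down its middle, right through. Origin: centre of the underside. It stands to the robot's left or right.
- stand_hole (a point): Centre of the mouth of the stand's hole, 70 mm above the bench.
- pin_handle (a point): Centre of the orange handle (24 x 24 mm, 45 mm high, flats along its x and y) of the test pin. Below the handle the pin is a steel dowel of 10 mm diameter, 62 mm long. At the start the pin stands upright in the stand with the underside of the handle on the block, so that this point is 92.5 mm above the bench. z points up, from tip to handle. The pin weighs about 70 g.
- pin_tip (a point): Lower end of the test pin's dowel, 84.5 mm below the centre of the handle.
- parts_cup: Bystander: blue plastic cup, 72 mm across, 75 mm high. Leave it alone.
- screwdriver: Bystander: screwdriver lying on the bench. Leave it alone.
- wrench: Bystander: steel wrench lying on the bench. Leave it alone.
- spray: Bystander: white bottle with a green cap, 64 mm across, 160 mm high. Leave it alone.
- jar: Bystander: amber glass jar, 68 mm across, 85 mm high. Leave it alone.
- tape: Bystander: empty cardboard roll standing on end, 90 mm across, 40 mm high. Leave it alone.
- carton: Bystander: small cardboard carton 110 x 80 x 70 mm. Leave it alone.
Things that resemble listed ones, but are neither listed nor needed, are in the scene too. What is shaped like the stand but purple is not meant.

How it is judged:
By the outcome, as a careful person would: the job done as asked, in the order asked, and still so for the second after the job is handed in, with the robot touching nothing.
It also fails if it takes over 64 s, if anything falls off the work surface, if the arm or the gripper's body presses on something with over 40 N, if the wrist force passes 120 N, or if a joint passes its speed limit or range.

## Working session

There is one attempt and no reset: what is moved stays moved. The work goes in short steps, Python scripts to look and compute and a tool call to move; the robot and the scene stay as the last step left them, time stands still between calls to the robot, and variables do not carry over. Pictures are saved under pics/ and viewed, at most 10 in all, crops included, and the job is handed in when it is done.

Besides the shell and the picture viewer there is one more tool, called after "Call:" as name(argument=value, ...) on one line, values as JSON. send_rows: Moves the arm, as the interface text tells. Its arguments: {"type":"object","properties":{"targets":{"type":"string"},"newtons":{"type":"number"}},"required":["targets"]}

```bash
mkdir -p pics; ls; python3 - <<'E'
from workcell import bot,camera,camera_model
import cv2,numpy as np
o=bot.get_obs();print({k:np.round(v,3).tolist() for k,v in o.items()},bot.hold_point_z)
for n in("top","side"):
    cv2.imwrite(f"pics/{n}0.png",camera(n));m=camera_model(n);print(n,np.round(m["K"],1).tolist(),np.round(m["pose"],3).tolist())
E
```

```text
pics
{'time': 0.0, 'q': [73.282, 5.011, 10.036, 95.099, -0.0, 90.001], 'qd': [0.02, 0.005, 0.038, 0.026, 0.069, 0.044], 'joint_efforts': [0.001, -52.039, 46.48, 0.016, 0.0, 0.0], 'ee_pos': [0.158, 0.527, 0.231], 'tcp_rot': [-179.927, 0.0, 163.28], 'wrist_force': [0.777, 0.321, 0.325], 'torque': [0.043, 0.066, -0.038], 'grasp_force': 0.0, 'opening': 0.085} 0.0187
top [[507.5, 0.0, 315.9], [0.0, 507.5, 196.5], [0.0, 0.0, 1.0]] [[0.007, -0.981, 0.193, 0.272], [-1.0, -0.007, 0.002, -0.028], [-0.001, -0.193, -0.981, 1.613], [0.0, 0.0, 0.0, 1.0]]
side [[452.5, 0.0, 321.3], [0.0, 452.5, 204.6], [0.0, 0.0, 1.0]] [[0.924, -0.237, 0.301, 0.23], [-0.383, -0.541, 0.749, -0.883], [-0.015, -0.806, -0.591, 0.758], [0.0, 0.0, 0.0, 1.0]]
```

View pics/top0.png

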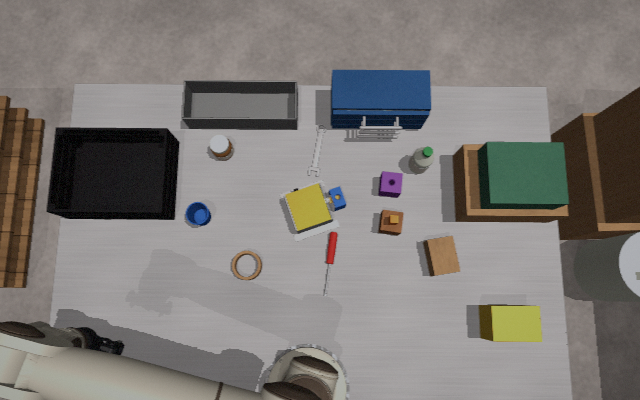

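View pics/side0.png

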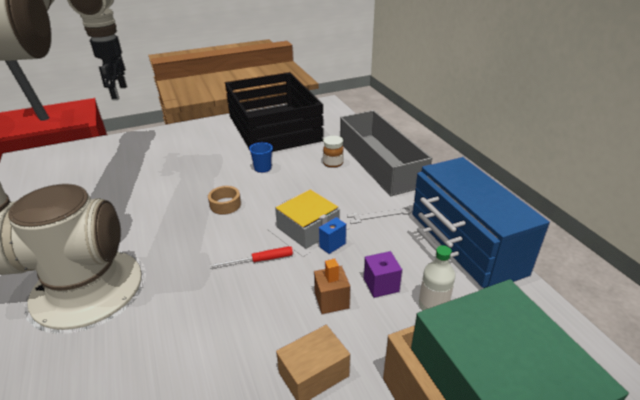

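Top view: the orange handle in its brown stand is at (394,220) and the purple decoy stand is at (391,184), empty. The yellow-covered unit is at (308,208) and its blue hood at (337,198). Things that could be mistaken for them are the blue cup (199,214), the blue cabinet (380,100), the yellow box (512,323) and the brown carton (442,256). I choose the pin at (394,220) and the hood at (337,198), and will check both in a close crop.

```bash
cat > h.py <<'E'
import cv2,numpy as np
from workcell import bot,camera,camera_model
def ray(n,p):
    m=camera_model(n);T=np.array(m["pose"]);d=T[:3,:3]@np.linalg.inv(m["K"])@[p[0],p[1],1.];return T[:3,3],d
def onz(n,p,z):
    o,d=ray(n,p);return o+d*(z-o[2])/d[2]
def tri(pt,ps):
    A=[];b=[]
    for n,p in(("top",pt),("side",ps)):
        o,d=ray(n,p);d/=np.linalg.norm(d);P=np.eye(3)-np.outer(d,d);A.append(P);b.append(P@o)
    return np.linalg.lstsq(np.vstack(A),np.hstack(b),rcond=None)[0]
def proj(n,X):
    m=camera_model(n);T=np.linalg.inv(m["pose"]);c=T[:3,:3]@np.asarray(X)+T[:3,3];u=np.array(m["K"])@c;return u[:2]/u[2]
def crop(n,img,c,w,h,k,out):
    x,y=int(c[0]-w/2),int(c[1]-h/2);cv2.imwrite(out,cv2.resize(img[y:y+h,x:x+w],None,fx=k,fy=k,interpolation=cv2.INTER_CUBIC));print(out,"origin",x,y,"scale",k)
def blobs(img,lo,hi,amin=15):
    m=cv2.inRange(cv2.cvtColor(img,cv2.COLOR_BGR2HSV),lo,hi)
    n,l,s,c=cv2.connectedComponentsWithStats(m)
    return [(s[i].tolist(),c[i].round(2).tolist()) for i in range(1,n) if s[i][4]>=amin]
E
python3 - <<'E'
from h import *
a=cv2.imread("pics/top0.png");b=cv2.imread("pics/side0.png")
A=cv2.resize(a[170:250,270:415],None,fx=5.5,fy=5.5,interpolation=cv2.INTER_CUBIC)[:300] if 0 else cv2.resize(a[172:246,274:414],None,fx=5,fy=5,interpolation=cv2.INTER_CUBIC)
B=cv2.resize(b[185:320,270:405],None,fx=4,fy=4,interpolation=cv2.INTER_CUBIC)
cv2.imwrite("pics/ctop.png",A);cv2.imwrite("pics/cside.png",B)
for n,i in(("top",a),("side",b)):
    print(n,"orange",blobs(i,(8,200,160),(18,255,255)),"blue",blobs(i,(105,150,60),(120,255,255),60),"yel",blobs(i,(22,150,100),(32,255,255),60))
E
```

```text
top orange [] blue [([332, 70, 99, 39, 3786], [380.38, 89.22]), ([333, 110, 96, 5, 396], [379.19, 112.4]), ([329, 187, 17, 24, 194], [337.48, 198.18]), ([186, 202, 25, 23, 431], [197.71, 213.59])] yel [([286, 184, 45, 47, 1324], [307.89, 206.72])]
side orange [([326, 262, 12, 7, 19], [330.21, 265.53])] blue [([249, 142, 24, 30, 542], [261.2, 155.24]), ([413, 158, 135, 129, 9152], [483.78, 221.43]), ([319, 218, 26, 35, 660], [331.99, 235.17])] yel [([277, 190, 60, 37, 1149], [306.23, 207.72])]
```

View pics/ctop.png

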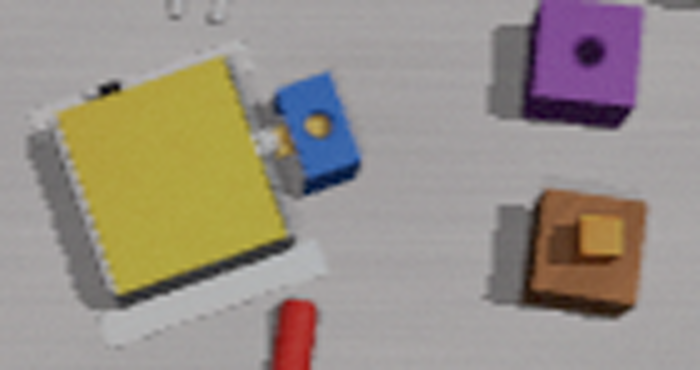

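View pics/cside.png

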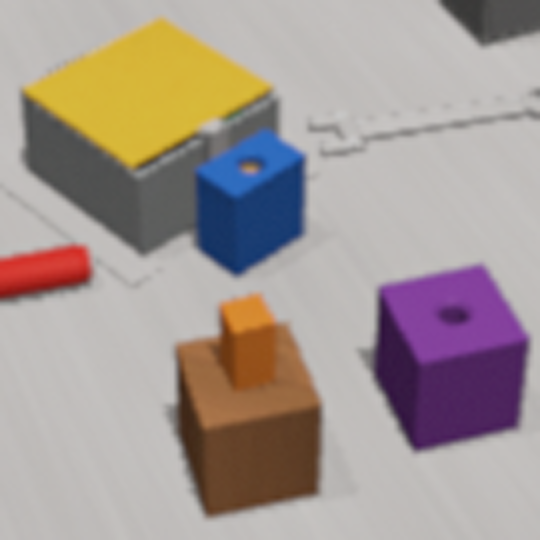

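The crops confirm the choice. The orange handle on the brown stand has its top at about ctop (601,234). The hood hole, with brass in it, is at ctop (317,126) and cside (251,165).

```bash
python3 - <<'E'
from h import *
t=lambda u,v:(274+(u+.5)/5-.5,172+(v+.5)/5-.5)
s=lambda u,v:(270+(u+.5)/4-.5,185+(v+.5)/4-.5)
print("hole tri",tri(t(317,126),s(251,165)),"z66 top",onz("top",t(317,126),.066),"side",onz("side",s(251,165),.066))
print("handle tri",tri(t(601,234),s(248,313)),onz("top",t(601,234),.115),onz("side",s(248,313),.115))
A=cv2.imread("pics/ctop.png");B=cv2.imread("pics/cside.png")
def rect(I,lo,hi,f,n,z,big=True):
    m=cv2.inRange(cv2.cvtColor(I,cv2.COLOR_BGR2HSV),lo,hi)
    c=max(cv2.findContours(m,0,1)[0],key=cv2.contourArea);r=cv2.boxPoints(cv2.minAreaRect(c));p=np.array([onz(n,f(*q),z) for q in r])
    e=np.diff(np.vstack([p,p[:1]]),axis=0)[:2,:2];print(n,"px",r.round().tolist(),"c",p.mean(0).round(4),"len",np.linalg.norm(e,axis=1).round(4),"ang",np.degrees(np.arctan2(e[:,1],e[:,0])).round(1))
print("hsv handle/block",[cv2.cvtColor(A,cv2.COLOR_BGR2HSV)[y,x].tolist() for x,y in((600,232),(600,252),(620,290),(570,215),(301,120),(345,180))], [cv2.cvtColor(B,cv2.COLOR_BGR2HSV)[y,x].tolist() for x,y in((247,312),(250,350))])
rect(A,(13,140,150),(25,255,255),t,"top",.115)
rect(A,(5,90,110),(25,255,255),t,"top",.07)
rect(A,(22,100,100),(35,255,255),t,"top",.068);rect(B,(22,120,100),(35,255,255),s,"side",.068)
rect(A,(105,120,150),(120,255,255),t,"top",.066)
E
```

```text
hole tri [ 0.5761785  -0.09053216  0.05978982] z66 top [ 0.57535503 -0.09038114  0.066     ] side [ 0.57268319 -0.0975669   0.066     ]
handle tri [ 0.501374   -0.25832621  0.11045649] [ 0.50132136 -0.25779564  0.115     ] [ 0.49879838 -0.26267072  0.115     ]
hsv handle/block [[18, 156, 176], [18, 168, 175], [12, 141, 145], [13, 137, 147], [109, 166, 161], [109, 96, 93]] [[16, 197, 214], [13, 209, 150]]
top px [[57.0, 114.0], [129.0, 88.0], [160.0, 175.0], [88.0, 201.0]] c [0.5536 0.0368 0.115 ] len [0.0462 0.0563] ang [ -69.6 -160.1]
top px [[531.0, 290.0], [545.0, 188.0], [649.0, 203.0], [634.0, 304.0]] c [ 0.5008 -0.2576  0.07  ] len [0.0639 0.0643] ang [ -9.  -97.9]
top px [[54.0, 112.0], [225.0, 53.0], [289.0, 237.0], [118.0, 296.0]] c [ 5.441e-01 -3.000e-04  6.800e-02] len [0.1125 0.1223] ang [ -70.1 -161. ]
side px [[23.0, 89.0], [215.0, -14.0], [273.0, 93.0], [80.0, 196.0]] c [ 0.5444 -0.0009  0.068 ] len [0.1711 0.13  ] ang [ 21.  -96.4]
top px [[276.0, 90.0], [329.0, 71.0], [360.0, 159.0], [307.0, 178.0]] c [ 0.5765 -0.0908  0.066 ] len [0.0352 0.0587] ang [ -69.8 -161. ]
```

```bash
python3 - <<'E'
from h import *
A=cv2.imread("pics/ctop.png");H=cv2.cvtColor(A,cv2.COLOR_BGR2HSV)[195:275,560:640]
m=cv2.inRange(H,(15,145,160),(24,255,255));c=max(cv2.findContours(m,0,1)[0],key=cv2.contourArea)
r=cv2.minAreaRect(c);print("top-handle rect",np.add(r[0],(560,195)),r[1:])
B=cv2.imread("pics/cside.png")
a=cv2.inRange(cv2.cvtColor(B,cv2.COLOR_BGR2HSV)[280:400,200:300],(10,185,185),(24,255,255));c=max(cv2.findContours(a,0,1)[0],key=cv2.contourArea)
s=lambda u,v:(270+(u+.5)/4-.5,185+(v+.5)/4-.5)
q=cv2.approxPolyDP(c,4,True)[:,0]+(200,280);print(q.tolist());p=np.array([onz("side",s(*x),.115)[:2] for x in q]);e=np.roll(p,-1,0)-p
print(p.round(4).tolist(),np.degrees(np.arctan2(e[:,1],e[:,0])).round(),np.linalg.norm(e,axis=1).round(4))
T=np.array([0.500,-0.259]);o=bot.get_obs();y=np.radians(o['tcp_rot'][2]);d=T-o['ee_pos'][:2]
print("tool shift", d@[np.cos(y),np.sin(y)]*1e3,d@[np.sin(y),-np.cos(y)]*1e3)
E
```

```text
top-handle rect [601.5 234.5] ((37.0, 39.0), 90.0)
[[257, 299], [224, 308], [233, 330], [270, 324]]
[[0.5072, -0.255], [0.489, -0.2544], [0.4869, -0.271], [0.5058, -0.2745]] [178. -97. -10.  86.] [0.0182 0.0167 0.0193 0.0195]
tool shift -553.3585318816847 -654.0242194346729
```

Call:
send_rows(targets="-40 -47 0 11 0;-80 -93 0 21 0;-119 -140 0 32 0;-158 -187 0 42 0;-198 -234 0 53 0;-237 -280 0 63 0;-277 -327 0 74 0;-316 -374 0 84 0;-356 -420 0 95 0;-395 -467 0 105 0;-434 -514 0 116 0;-474 -560 0 126 0;-513 -607 10 137 0;-553 -654 20 147 0;-553 -654 40 158 0;-553 -654 60 168 0;-553 -654 60 168 0;-553 -654 60 168 0", newtons=40)

```text
time: 2.35
ee_pos: [0.4998, -0.2586, 0.1721]
tcp_rot: [180.0, -0.0, -4.5]
wrist_force: [0.3, 0.1, -0.5]
opening: 0.0855
grasp_force: 0.0
```

```bash
python3 - <<'E'
from h import *
a=camera("side");crop("side",a,(335,255),120,110,5,"pics/s1.png")
for z in (.1721,.115):print(proj("side",(.4998,-.2586,z)))
E
```

```text
pics/s1.png origin 275 200 scale 5
[331.22263919 240.33073044]
[331.27955725 261.47464762]
```

View pics/s1.png

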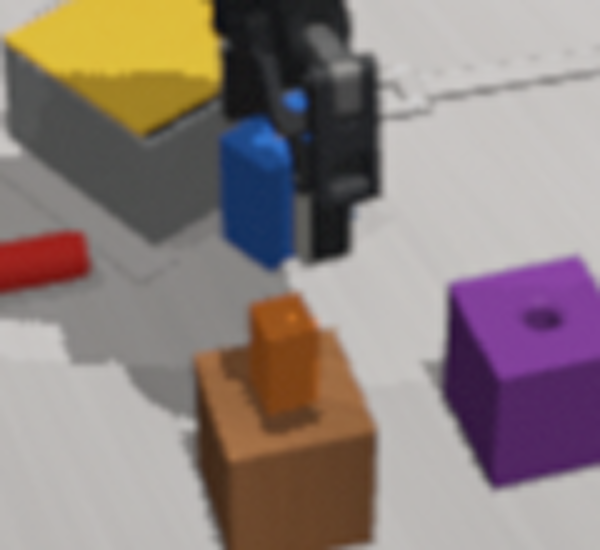

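The near (-y) finger's tip is at about crop (325,258), with the light inner pad at about (304,258). The handle top centre is at about crop (283,312).

```bash
python3 - <<'E'
from h import *
c=np.array([.4998,-.2586]);y=np.radians(-4.5);X=np.array([np.cos(y),np.sin(y)]);Y=np.array([np.sin(y),-np.cos(y)])
for a in(-11,0,11):
  for z in(.1721,.185):
    p=c+Y*.0427+X*a/1e3;u=proj("side",(*p,z));print(a,z,((u-(275,200)+.5)*5-.5).round())
u=proj("side",(*c,.115));print("handle if at tcp",((u-(275,200)+.5)*5).round())
E
```

```text
-11 0.1721 [292. 279.]
-11 0.185 [292. 254.]
0 0.1721 [320. 273.]
0 0.185 [320. 248.]
11 0.1721 [347. 267.]
11 0.185 [347. 241.]
handle if at tcp [284. 310.]
```

Call:
send_rows(targets="0 0 30 0 0;0 0 60 0 0;0 0 85 0 0;0 0 95 0 0;0 0 95 0 0;0 0 95 0 120;0 0 95 0 255;0 0 95 0 255;0 0 95 0 255;0 0 95 0 255;0 0 95 0 255;0 0 95 0 255;0 0 95 0 255;0 0 95 0 255", newtons=60)

```text
time: 4.15
ee_pos: [0.4999, -0.2588, 0.0768]
tcp_rot: [180.0, -0.0, -4.7]
wrist_force: [-1.3, 1.0, 5.6]
opening: 0.0234
grasp_force: 58.9
```

Call:
send_rows(targets="0 0 -20 0 255;0 0 -50 0 255;0 0 -90 0 255;0 0 -90 0 255;15 -43 -90 0 255;30 -86 -90 0 255;45 -129 -90 0 255;55 -160 -90 0 255;60 -172 -90 0 255;60 -172 -80 0 255;60 -172 -75 0 255;60 -172 -75 0 255;60 -172 -75 0 255")

```text
time: 5.78
ee_pos: [0.5735, -0.0929, 0.1514]
tcp_rot: [180.0, -0.0, -4.8]
wrist_force: [0.4, 0.0, -1.1]
opening: 0.0237
grasp_force: 58.9
```

```bash
python3 - <<'E'
from h import *
a=camera("side");b=camera("top")
A=cv2.resize(a[180:260,300:370],None,fx=6,fy=6,interpolation=cv2.INTER_CUBIC)
B=cv2.resize(b[170:250,310:363],None,fx=6,fy=6,interpolation=cv2.INTER_CUBIC)
cv2.imwrite("pics/h1.png",np.hstack([A,B]));cv2.imwrite("pics/side_h1.png",a)
for z in(.0826,.1447,.066):print(z,proj("side",(.5735,-.0929,z)),((proj("side",(.5735,-.0929,z))-(300,180)+.5)*6).round())
E
```

```text
0.0826 [331.90681715 219.32920461] [194. 239.]
0.1447 [331.87620546 198.40287325] [194. 113.]
0.066 [331.91465507 224.68725079] [194. 271.]
```

View pics/h1.png

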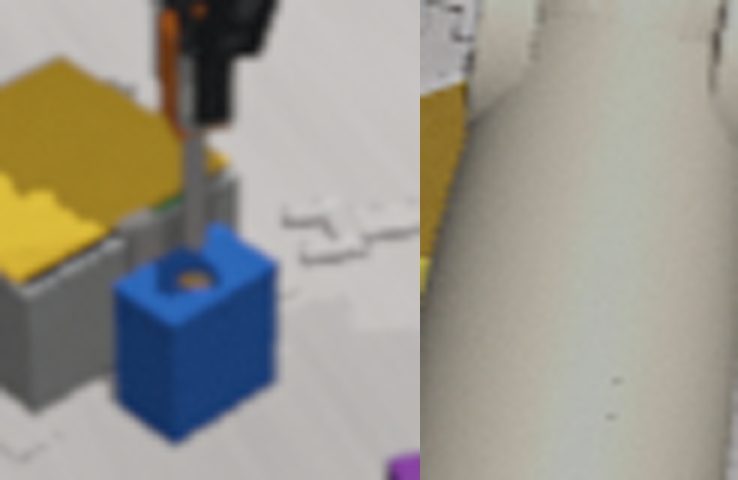

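```bash
python3 - <<'E'
from h import *
k=10
for f in("side0","side_h1"):
    a=cv2.imread(f"pics/{f}.png")[212:236,318:348]
    H=cv2.cvtColor(cv2.resize(a,None,fx=k,fy=k,interpolation=cv2.INTER_CUBIC),cv2.COLOR_BGR2HSV)
    hsv=cv2.cvtColor(a,cv2.COLOR_BGR2HSV)
    print(f);print("\n".join(" ".join("%3d/%3d"%(p[0],p[2]) for p in r[8:22]) for r in hsv[3:21]))
    blue=cv2.inRange(H,(103,140,125),(118,255,255));n,l,s,c=cv2.connectedComponentsWithStats(255-blue)
    for i in range(1,n):
        if 200<s[i][4]<9000:print(s[i],(c[i]+.5)/k-.5+(318,212), (s[i][:2]+s[i][2:4]/2)/k-.5+(318,212))
p=np.array([.5735,-.0929,.066]);u=proj("side",p);print("J mm->px",proj("side",p+[.001,0,0])-u,proj("side",p+[0,.001,0])-u)
u0=np.array([proj("side",p+[.008*np.cos(t),.008*np.sin(t),0]) for t in np.linspace(0,6.28,60)]);print("hole size px",np.ptp(u0,axis=0))
E
```

```text
side0
 49/138  65/135  72/129  60/124  60/106  90/ 92 120/ 92  60/ 92  45/ 92  30/ 93  30/ 92  30/ 91  30/ 97  20/131
 40/140  45/123  90/103   0/ 99   0/ 93   0/ 92  30/ 92  15/ 93 105/ 96 111/102 111/105 109/100  90/ 97  15/132
  8/123  30/106  60/ 93  45/ 92   0/ 92  30/ 92  30/ 92 110/ 97 111/121 110/145 110/149 110/141 111/120 150/131
 10/112  15/100  30/ 93  30/ 92  15/ 93 110/ 95 113/111 112/132 110/159 108/179 108/183 108/177 110/161 113/154
 10/111  23/100  40/ 94 120/ 96 113/110 112/133 110/157 109/176 108/185 107/189 107/190 107/189 108/185 110/182
 10/113  23/101 110/ 98 112/123 110/155 109/176 108/184 107/189 107/190 107/190 107/190 107/190 107/190 108/189
165/112 114/116 112/133 110/159 108/181 107/189 107/191 107/190 107/190 107/190 107/190 107/190 107/189 107/189
114/141 111/159 109/176 108/184 107/189 107/190 107/190 107/190 107/189 107/190 107/189 107/190 107/190 107/189
110/178 108/185 107/189 107/188 107/185 107/183 107/182 107/181 107/180 107/183 107/188 107/190 107/190 107/189
108/189 107/190 107/187 108/178 108/165 108/156 109/144 109/143 108/150 108/164 107/18
[... 2414 characters left out ...]
18 111/129 108/153 107/177 108/179 108/171
108/146 108/130 108/126 109/131 111/133 113/145 113/166 112/171 110/172 108/172 108/174 107/172 108/156 108/136
108/174 108/165 108/156 108/169 108/174 108/177 108/183 108/185 108/183 108/176 108/166 108/152 108/131 108/118
107/183 108/181 107/178 108/182 107/183 107/183 107/182 107/179 108/172 108/156 108/137 108/126 108/118 108/116
107/178 107/183 107/184 107/184 107/183 107/181 107/174 108/158 108/141 108/127 108/116 108/111 108/115 108/117
108/158 108/176 108/182 108/182 108/177 108/166 108/152 108/131 109/120 108/117 108/115 108/113 108/117 108/117
J mm->px [ 0.37576094 -0.10278242] [-0.16397902 -0.23548868]
hole size px [6.56018116 4.11162308]
```

The side crop shows the tip's bottom edge at about (195,248) and the hole centre at about (196,276). The top view is blocked by the arm. I'll lower the tip to just above the hood and look again.

Call:
send_rows(targets="0 2 0 0 255;0 2 6 0 255;0 2 12 0 255;0 2 13 0 255;0 2 13 0 255;0 2 13 0 255")

```text
time: 6.62
ee_pos: [0.5736, -0.0942, 0.1385]
tcp_rot: [180.0, -0.0, -4.7]
wrist_force: [-0.3, -0.4, 0.0]
opening: 0.0236
grasp_force: 58.9
```

```bash
python3 - <<'E'
from h import *
a=camera("side");cv2.imwrite("pics/side_h2.png",a)
cv2.imwrite("pics/h2.png",cv2.resize(a[200:240,312:352],None,fx=12,fy=12,interpolation=cv2.INTER_CUBIC))
o=bot.get_obs();p=o["ee_pos"];print(p,o["wrist_force"])
for z in(p[2]-.0688,.066):print(z,((proj("side",(p[0],p[1],z))-(312,200)+.5)*12).round())
E
```

```text
[ 0.57357405 -0.09418512  0.13850343] [ 0.01379847 -0.47722344 -0.12730592]
0.06970342532053159 [248. 292.]
0.066 [248. 306.]
```

View pics/h2.png

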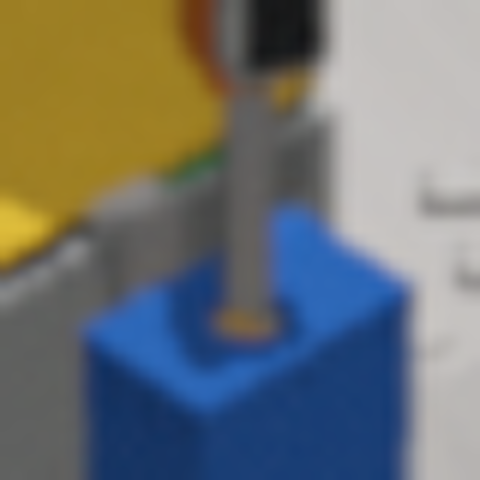

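The tip's bottom edge is at about (248,312) and the hole centre at (248,319). The remaining offset is about 2 mm towards -y, so I'll correct that and enter gently.

Call:
send_rows(targets="-0.5 2 0 0 255;-0.5 2 2 0 255;-0.5 2 4 0 255;-0.5 2 5 0 255;-0.5 2 6 0 255;-0.5 2 6 0 255")

```text
time: 7.42
ee_pos: [0.5731, -0.0962, 0.134]
tcp_rot: [180.0, -0.1, -4.7]
wrist_force: [-2.5, 0.2, 10.9]
opening: 0.0235
grasp_force: 60.4
```

```bash
python3 - <<'E'
from h import *
o=bot.get_obs();print(o["wrist_force"],o["torque"],o["ee_pos"],o["tcp_rot"])
a=camera("side");cv2.imwrite("pics/side_h3.png",a)
hsv=cv2.cvtColor(a,cv2.COLOR_BGR2HSV)
for v in range(219,231):print(v," ".join("%3d/%3d/%3d"%tuple(p) for p in hsv[v,325:340]))
o=bot.get_obs();print(o["wrist_force"],o["torque"])
E
```

```text
[-2.51830588  0.22297698 10.91052533] [ 0.07606943  0.74933382 -0.05073399] [ 0.57311258 -0.09624605  0.13401453] [ 1.79982744e+02 -1.22748434e-01 -4.72060821e+00]
219  10/  8/ 96  10/  8/ 92  30/  6/ 81   0/  3/ 77 105/  7/ 77 100/  9/ 81   0/  6/ 91  15/ 11/ 96 130/ 15/101 113/101/141 109/174/185 107/193/192 107/191/187 108/172/179 111/107/178
220  10/  8/ 96  15/ 11/ 92  30/  6/ 82 105/  7/ 77 111/ 48/ 85 112/ 61/ 92 130/  8/ 93  12/ 13/ 98 135/ 10/ 99 114/ 96/138 109/173/180 107/195/186 107/194/185 108/191/183 109/164/183
221  15/ 11/ 96   0/  6/ 92 111/ 21/ 87 112/ 64/ 91 111/112/100 111/108/104 120/ 19/ 95  15/ 11/ 97 128/ 10/ 99 113/ 96/135 109/171/177 107/194/184 107/192/183 107/192/183 108/191/183
222 128/ 11/ 95 114/ 39/ 98 112/101/104 110/153/110 110/173/115 112/124/111 116/ 21/ 96  12/ 13/ 98 140/  8/ 98 114/ 88/131 109/173/172 107/194/183 107/194/183 107/195/182 107/195/182
223 112/ 89/109 111/133/111 109/169/116 109/196/117 109/194/117 112/124/111 120/ 18/ 97  12/ 13/ 99   0/  5/ 96 115/ 65/114 110/168/152 107/196/178 107/191/184 108/192/183 107/192/183
224 109/171/139 
[... 644 characters left out ...]
 99 118/ 37/ 97 111/130/106 108/190/126 108/197/154 108/193/174 108/194/171
228 107/193/180 108/195/166 108/196/139 108/198/120 109/180/116 111/147/113 111/133/113 112/121/114 112/121/114 112/137/112 109/175/115 109/199/118 108/196/133 108/196/147 108/195/137
229 107/192/183 107/192/178 108/197/157 108/199/127 108/198/117 109/194/117 108/194/117 109/192/118 109/192/118 108/196/117 108/200/115 109/198/111 108/201/114 108/199/122 108/197/118
230 107/192/181 108/194/175 108/196/155 108/196/134 108/200/125 108/203/133 108/197/136 108/198/134 108/200/125 109/196/117 109/192/110 108/198/103 109/197/105 108/199/114 108/195/118
[-3.00259529  0.26638806 10.86176795] [0.01910415 0.83651927 0.00757971]
```

Call:
send_rows(targets="0 0 -3 0 255;-1.2 -1 -3 0 255;-1.2 -1 -2 0 255;-1.2 -1 -1 0 255;-1.2 -1 0 0 255;-1.2 -1 1 0 255;-1.2 -1 1 0 255")

```text
time: 8.35
ee_pos: [0.5722, -0.0949, 0.1333]
tcp_rot: [-180.0, -0.2, -4.7]
wrist_force: [-2.8, 1.7, 14.6]
opening: 0.0235
grasp_force: 60.9
```

Call:
send_rows(targets="0 0 -4 0 255;1.8 -0.8 -4 0 255;1.8 -0.8 -2 0 255;1.8 -0.8 -1 0 255;1.8 -0.8 0 0 255;1.8 -0.8 0 0 255")

```text
time: 9.1
ee_pos: [0.5737, -0.094, 0.1312]
tcp_rot: [-180.0, -0.0, -4.7]
wrist_force: [2.8, 4.1, 0.4]
opening: 0.0235
grasp_force: 58.9
```

```bash
python3 - <<'E'
from h import *
a=camera("side");cv2.imwrite("pics/side_h4.png",a)
hsv=cv2.cvtColor(a,cv2.COLOR_BGR2HSV)
for v in range(222,231):print(v," ".join("%3d/%3d/%3d"%tuple(p) for p in hsv[v,326:340]))
A=cv2.resize(a[195:240,312:352],None,fx=12,fy=12,interpolation=cv2.INTER_CUBIC);cv2.imwrite("pics/h4.png",A)
E
```

```text
222 114/ 42/ 98 111/101/104 110/153/110 109/173/115 111/122/111 120/ 18/ 97  20/ 16/ 98 130/  8/ 99 113/ 90/130 109/171/172 107/194/183 107/195/183 107/192/183 107/192/183
223 111/134/112 110/169/115 108/201/117 109/188/118 111/121/112 120/ 19/ 96  12/ 13/ 99  15/  5/ 96 114/ 68/113 110/171/152 108/195/178 107/194/183 107/192/183 108/191/183
224 109/195/131 108/198/121 108/201/117 109/192/114 112/117/107 126/ 13/ 95  18/ 13/ 99  10/  8/ 97 116/ 43/100 110/163/133 108/200/168 107/194/181 107/192/183 107/194/183
225 108/198/162 108/200/130 109/197/115 110/164/106 115/ 75/ 95 135/  6/ 92  23/ 10/ 98  20/  8/ 96 117/ 25/ 92 111/145/109 108/197/149 107/193/178 107/191/184 107/194/183
226 108/196/165 108/200/131 109/186/115 114/119/103 144/ 15/ 87  12/ 13/ 96  18/ 13/ 98  12/ 13/ 98 120/ 11/ 90 111/114/101 109/193/135 108/194/172 107/192/183 107/193/182
227 108/196/152 108/204/124 109/191/116 111/136/109 115/ 50/ 96 114/ 36/ 98 117/ 23/ 99 129/ 18/ 97 118/ 37/ 97 110/129/105 109/189/124 108/195/153 108/195/174 108/194/171
228 108/197/166 108/198/139 108/200/120 109/178/116 110/153/113 111/140/113 112/126/113 112/124/113 112/135/113 109/175/115 108/198/121 108/202/135 108/198/147 108/194/137
229 107/193/178 108/197/157 108/197/128 108/198/117 109/196/117 109/196/117 109/192/118 109/193/123 108/194/130 108/198/126 108/193/124 108/200/129 108/194/126 108/196/117
230 107/193/176 108/195/154 108/196/134 108/202/125 108/199/133 108/197/136 108/200/134 108/199/140 108/198/153 108/197/141 108/197/123 108/195/119 108/201/117 108/201/117
```

Fz has dropped to about 0 with the tip 3.6 mm below the hood top, so the pin is in the hole. I'll centre it slightly and push the catch.

Call:
send_rows(targets="0.6 -1.2 0 0 255;0.6 -1.2 4 0 255;0.6 -1.2 8 0 255;0.6 -1.2 11 0 255;0.6 -1.2 13 0 255;0.6 -1.2 15 0 255;0.6 -1.2 17 0 255;0.6 -1.2 18 0 255;0.6 -1.2 18 0 255")

```text
time: 10.28
ee_pos: [0.5742, -0.0932, 0.1133]
tcp_rot: [-180.0, 0.0, -4.7]
wrist_force: [-2.4, 0.1, 4.1]
opening: 0.0237
grasp_force: 59.5
```

Call:
send_rows(targets="0 0 1 0 255;0 0 2 0 255;0 0 2 0 255;0 0 2 0 255;0 0 -10 0 255;0 0 -25 0 255;0 0 -40 0 255;0 0 -60 0 255;0 0 -60 0 255;0 0 -60 0 255")

```text
time: 11.52
ee_pos: [0.5742, -0.0933, 0.1728]
tcp_rot: [-180.0, 0.0, -4.7]
wrist_force: [-0.1, 0.2, -0.7]
opening: 0.0233
grasp_force: 58.9
```

```bash
python3 - <<'E'
from h import *
a=camera("side");cv2.imwrite("pics/side_h5.png",a)
A=cv2.resize(a[150:250,262:362],None,fx=6,fy=6,interpolation=cv2.INTER_CUBIC);cv2.imwrite("pics/h5.png",A)
o=bot.get_obs();print(o["ee_pos"],o["wrist_force"])
E
```

```text
[ 0.574005   -0.09321208  0.17244685] [-0.23498717  0.25284384 -1.50948882]
```

View pics/h5.png

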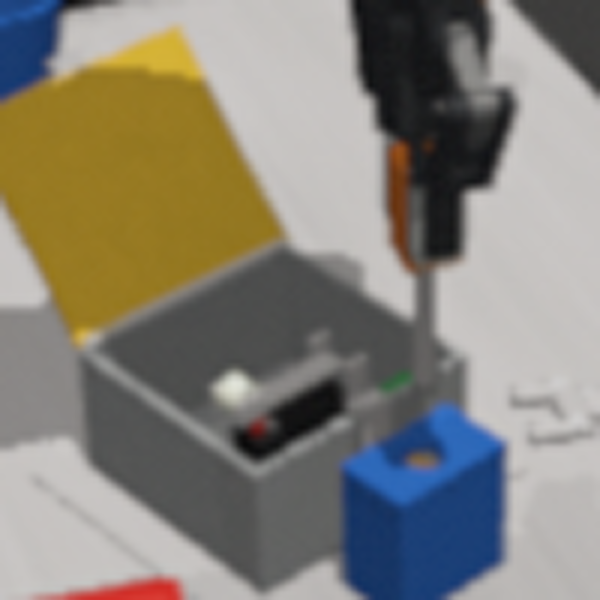

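The yellow cover is open. The white roller is at crop (234,388), and the hood hole shows brass at (421,460).

```bash
python3 - <<'E'
from h import *
a=cv2.imread("pics/side_h5.png");k=8
I=cv2.resize(a[200:230,285:318],None,fx=k,fy=k,interpolation=cv2.INTER_CUBIC);H=cv2.cvtColor(I,cv2.COLOR_BGR2HSV)
m=cv2.inRange(H,(0,0,165),(60,70,255));n,l,s,c=cv2.connectedComponentsWithStats(m)
f=lambda u:(np.array(u)+.5)/k-.5+(285,200)
b=onz("side",(332.2,226.1),.066)-[.574,-.093,.066];print("bias",b)
for i in range(1,n):
    if s[i][4]>200:
        print(s[i],f(c[i]),f(s[i][:2]),f(s[i][:2]+s[i][2:4]))
R=(.5238,-.0121,.061);print("pred px (with bias)",proj("side",np.array(R)+b),"centre of roller",proj("side",np.array(R)+b-[0,0,.008]))
Y=np.array([-np.sin(.342),np.cos(.342),0]);X=np.array([np.cos(.342),np.sin(.342),0])
q=[proj("side",np.array(R)+b-[0,0,.008]+Y*w+(X*np.cos(t)+[0,0,np.sin(t)])*.008) for w in(-.006,.006) for t in np.linspace(0,6.28,40)];print("roller box",np.min(q,0),np.max(q,0))
E
```

```text
bias [-2.05457119e-03 -5.19285501e-03 -5.55111512e-17]
[ 104   98   52   41 1473] [300.72619654 214.38310421] [297.5625 211.8125] [304.0625 216.9375]
pred px (with bias) [301.27933403 214.20873689] centre of roller [301.40863401 216.7027496 ]
roller box [297.48157834 212.84526241] [305.32789729 220.57059793]
```

Call:
send_rows(targets="-19 -26 0 0 255;-38 -52 0 0 255;-57 -78.5 0 0 255;-57 -78.5 0 0 255;-57 -78.5 15 0 255;-57 -78.5 28 0 255;-57 -78.5 34 0 255;-57 -78.5 34 0 255;-57 -78.5 34 0 255")

```text
time: 12.7
ee_pos: [0.5231, -0.0272, 0.1396]
tcp_rot: [-179.3, -0.0, -3.3]
wrist_force: [0.4, -0.1, -1.1]
opening: 0.0234
grasp_force: 59.0
```

```bash
python3 - <<'E'
from h import *
a=camera("side");cv2.imwrite("pics/side_h6.png",a)
A=cv2.resize(a[175:235,270:330],None,fx=9,fy=9,interpolation=cv2.INTER_CUBIC);cv2.imwrite("pics/h6.png",A)
o=bot.get_obs();print(o["ee_pos"],o["wrist_force"])
E
```

```text
[ 0.52316523 -0.0271784   0.13970377] [ 0.43035017 -0.15755199 -0.32741988]
```

View pics/h6.png

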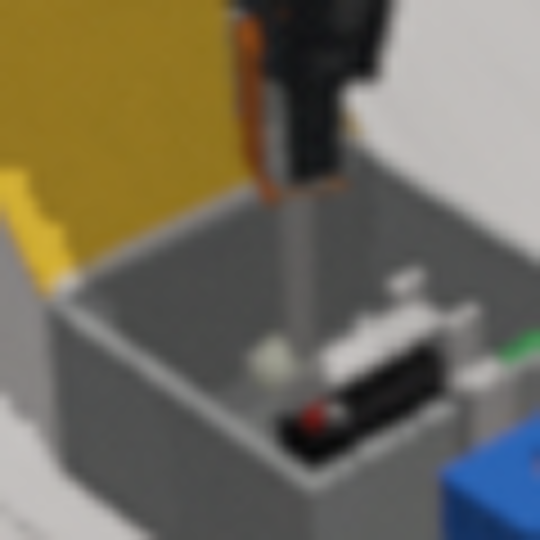

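```bash
python3 - <<'E'
from h import *
for i in range(2):
    o=bot.get_obs();print({k:np.round(o[k],3).tolist() for k in("q","qd","joint_efforts","ee_pos","tcp_rot","wrist_force")});camera("side")
E
```

```text
{'q': [-3.365, 0.508, -4.695, 84.77, 0.72, 179.944], 'qd': [0.01, -0.203, 0.041, 0.029, -0.059, 0.067], 'joint_efforts': [-0.041, -47.684, 47.153, -0.005, 0.042, 0.0], 'ee_pos': [0.523, -0.027, 0.14], 'tcp_rot': [-179.28, -0.027, -3.31], 'wrist_force': [0.43, -0.158, -0.327]}
{'q': [-3.363, 0.503, -4.695, 84.769, 0.721, 179.943], 'qd': [0.148, -0.084, -0.108, 0.024, -0.055, 0.103], 'joint_efforts': [-0.036, -47.804, 47.293, -0.004, 0.042, 0.0], 'ee_pos': [0.523, -0.027, 0.14], 'tcp_rot': [-179.279, -0.034, -3.306], 'wrist_force': [0.53, 0.154, -1.748]}
```

The arm stopped short at (.523,-.027) because joint 6 is at its 180° limit. I'll turn the tool the other way.

Call:
send_rows(targets="0 0 -15 0 255;0 0 -15 -8 255;0 0 -15 -16 255;0 0 -15 -24 255;0 0 -15 -30 255;0 0 -15 -30 255;0 0 -15 -30 255")

```text
time: 13.72
ee_pos: [0.5231, -0.0273, 0.1549]
tcp_rot: [-179.4, -0.4, 26.6]
wrist_force: [0.4, -0.0, -0.3]
opening: 0.0231
grasp_force: 59.0
```

Call:
send_rows(targets="8 -14 0 0 255;8 -14 0 0 255;8 -14 10 0 255;8 -14 19 0 255;8 -14 19 0 255;8 -14 19 0 255")

```text
time: 14.48
ee_pos: [0.5237, -0.0111, 0.1355]
tcp_rot: [-179.4, -0.3, 26.7]
wrist_force: [0.5, -0.1, -0.9]
opening: 0.0231
grasp_force: 59.0
```

```bash
python3 - <<'E'
from h import *
a=camera("side");cv2.imwrite("pics/side_h7.png",a)
A=cv2.resize(a[185:235,275:325],None,fx=10,fy=10,interpolation=cv2.INTER_CUBIC);cv2.imwrite("pics/h7.png",A)
o=bot.get_obs();print(o["ee_pos"],o["wrist_force"],o["tcp_rot"],o["q"])
E
```

```text
[ 0.52386159 -0.01104639  0.13567141] [-0.53367646  0.69227115  0.01889664] [-179.37742271   -0.36377394   26.6866993 ] [ -1.59993392   0.53764489  -5.11023089  84.3268312    0.72061713
 151.71154942]
```

View pics/h7.png

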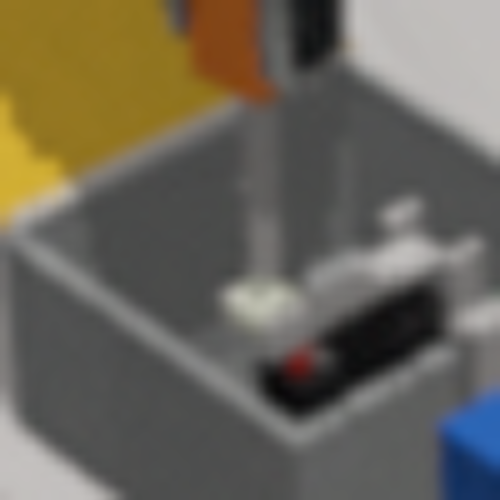

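The tip's end is at about (262,288), centred above the roller at (260,300). No picture views are left, so from here I work by force.

Call:
send_rows(targets="0 0 3 0 255;0 0 5.5 0 255;0 0 6.5 0 255;0 0 7 0 255;0 0 7 0 255;0 0 7 0 255")

```text
time: 15.28
ee_pos: [0.5238, -0.0108, 0.1286]
tcp_rot: [-179.4, -0.4, 26.7]
wrist_force: [-0.9, 0.4, 0.6]
opening: 0.0232
grasp_force: 59.0
```

Call:
send_rows(targets="0 0 0.5 0 255;0 0 1 0 255;0 0 1 0 255;0 0 1 0 255")

```text
time: 15.78
ee_pos: [0.5238, -0.0108, 0.1275]
tcp_rot: [-179.4, -0.4, 26.7]
wrist_force: [-0.5, -0.8, -0.4]
opening: 0.023
grasp_force: 59.0
```

Call:
send_rows(targets="0 0 0.5 0 255;0 0 1 0 255;0 0 1 0 255")

```text
time: 16.15
ee_pos: [0.5238, -0.0108, 0.1264]
tcp_rot: [-179.4, -0.4, 26.7]
wrist_force: [-0.7, 0.2, -0.2]
opening: 0.0229
grasp_force: 59.0
```

Call:
send_rows(targets="0 0 0.5 0 255;0 0 1 0 255;0 0 1 0 255")

```text
time: 16.52
ee_pos: [0.5238, -0.0108, 0.1255]
tcp_rot: [-179.4, -0.4, 26.7]
wrist_force: [0.0, -0.3, -0.5]
opening: 0.0234
grasp_force: 59.0
```

```bash
python3 - <<'E'
from h import *
k=8
b=camera("side");cv2.imwrite("pics/side_h8.png",b)
for f in("side_h5","side_h7","side_h8"):
    a=cv2.imread(f"pics/{f}.png")
    H=cv2.cvtColor(a,cv2.COLOR_BGR2HSV);print(f)
    for v in range(208,222):print(v," ".join("%3d/%3d"%(p[1],p[2]) for p in H[v,295:309]))
fz=[]
for i in range(6):camera("side");fz.append(bot.get_obs()["wrist_force"])
print(np.mean(fz,0))
E
```

```text
side_h5
208   3/ 78   7/ 78   3/ 78   3/ 78   0/ 77   3/ 77   3/ 78   3/ 79   0/ 78   0/ 78   3/ 79   3/ 79   3/ 78   0/ 77
209   7/ 78   3/ 77   6/ 79   3/ 78   0/ 76   3/ 77   7/ 78   3/ 78   0/ 78   0/ 78   0/ 78   3/ 78   3/ 77   3/ 77
210   3/ 78   3/ 77   3/ 77   3/ 77   3/ 77   7/ 78   3/ 77   7/ 77   3/ 78   3/ 77   6/ 79   3/ 79   0/ 79   3/ 83
211   0/ 77   3/ 78   3/ 77   7/ 77   9/ 88  12/107  16/112  11/ 92   3/ 77   3/ 76   0/ 78   0/ 82   0/ 86   3/ 94
212   0/ 77   0/ 77   3/ 78   5/ 93  13/135  13/174  14/180  17/152  12/105   3/ 83   0/ 86   3/ 93   3/100   2/108
213   0/ 79   0/ 81   5/102  13/142  14/185  12/214  11/218  14/203  16/157  13/118   7/107   5/112   4/121   6/130
214   3/ 79   3/ 93  11/138  14/184  16/209  14/222  13/224  12/213  14/182  15/156  13/141  11/138   7/137   7/138
215   3/ 77   3/ 88  14/130  17/175  18/200  17/212  14/212  14/196  13/172  11/165   8/151   7/140   7/137  10/134
216   7/ 78   3/ 85  12/110  21/145  19/172  19/189  16/191  14/177  10/160   8/154   9/141   8/135   8/130  11/115
217   3/ 82   3/ 89   8/101  17/119  19/137  18/
[... 3133 characters left out ...]
76  19/192  17/191  19/190  17/178  17/165  14/150   8/122   7/115   9/118   9/117
217   3/ 80   6/ 91  15/120  17/154  21/174  19/185  17/183  17/169  15/157  11/143   9/116   7/109   9/111   8/101
218   3/ 89   3/ 91  10/101  17/120  20/143  17/161  14/167  11/157   9/142   8/128   7/114   7/103   5/ 93   7/ 70
219   0/ 93   0/ 93   5/ 96   7/103  16/114  18/128  13/136  10/133   6/124  11/119  16/115  13/102  10/ 74   0/ 41
220   0/106   0/ 99   5/100   5/103   5/102  10/ 99  10/103   7/116  11/118  33/117  56/114  40/102  19/ 79   6/ 44
221   2/129   2/119   2/110   2/106   3/ 99   6/ 80   9/ 82  10/105  23/110  69/107 116/ 99  75/ 78  17/ 61   7/ 39
[-0.56756708 -0.15232785 -0.00884883]
```

The roller has gone down about 1.2 px (4 mm), so the pin is pressing it in the free play. I'll carry on in small steps.

Call:
send_rows(targets="0 0 0.5 0 255;0 0 0.5 0 255;0 0 0.5 0 255")

```text
time: 17.25
ee_pos: [0.5238, -0.0108, 0.1251]
tcp_rot: [-179.4, -0.4, 26.7]
wrist_force: [-0.4, 0.6, 2.3]
opening: 0.0235
grasp_force: 59.4
```

Call:
send_rows(targets="0 0 0.5 0 255;0 0 0.5 0 255;0 0 0.5 0 255")

```text
time: 17.62
ee_pos: [0.5238, -0.0108, 0.1248]
tcp_rot: [-179.4, -0.4, 26.7]
wrist_force: [-1.0, 0.2, 5.2]
opening: 0.0235
grasp_force: 59.7
```

Call:
send_rows(targets="0 0 0.4 0 255;0 0 0.4 0 255;0 0 0.4 0 255")

```text
time: 18.0
ee_pos: [0.5239, -0.0108, 0.1246]
tcp_rot: [-179.4, -0.4, 26.7]
wrist_force: [-2.1, 0.0, 6.4]
opening: 0.0231
grasp_force: 59.9
```

Call:
send_rows(targets="0 0 0.3 0 255;0 0 0.3 0 255;0 0 0.3 0 255")

```text
time: 18.38
ee_pos: [0.5238, -0.0108, 0.1244]
tcp_rot: [-179.4, -0.4, 26.7]
wrist_force: [-1.4, 0.0, 6.6]
opening: 0.0232
grasp_force: 60.1
```

Call:
send_rows(targets="0 0 0.3 0 255;0 0 0.3 0 255;0 0 0.3 0 255")

```text
time: 18.75
ee_pos: [0.5238, -0.0108, 0.1242]
tcp_rot: [-179.4, -0.4, 26.7]
wrist_force: [-3.3, -1.1, 8.5]
opening: 0.0231
grasp_force: 60.2
```

Call:
send_rows(targets="0 0 0.3 0 255;0 0 0.3 0 255;0 0 0.3 0 255")

```text
time: 19.12
ee_pos: [0.5239, -0.0108, 0.124]
tcp_rot: [-179.4, -0.4, 26.7]
wrist_force: [-3.6, 0.7, 8.8]
opening: 0.0232
grasp_force: 60.3
```

Call:
send_rows(targets="0 0 0.3 0 255;0 0 0.3 0 255;0 0 0.3 0 255")

```text
time: 19.5
ee_pos: [0.5238, -0.0108, 0.1238]
tcp_rot: [-179.4, -0.4, 26.7]
wrist_force: [-3.3, -1.0, 9.0]
opening: 0.0235
grasp_force: 60.4
```

Call:
send_rows(targets="0 0 0.3 0 255;0 0 0.3 0 255;0 0 0.3 0 255")

```text
time: 19.88
ee_pos: [0.5238, -0.0109, 0.1237]
tcp_rot: [-179.4, -0.4, 26.7]
wrist_force: [-4.1, -0.6, 10.1]
opening: 0.0233
grasp_force: 60.6
```

Call:
send_rows(targets="0 0 0.3 0 255;0 0 0.3 0 255;0 0 0.3 0 255")

```text
time: 20.25
ee_pos: [0.5239, -0.0108, 0.1235]
tcp_rot: [-179.4, -0.4, 26.7]
wrist_force: [-4.8, 0.5, 11.5]
opening: 0.0235
grasp_force: 60.7
```

Call:
send_rows(targets="0 0 0.3 0 255;0 0 0.3 0 255;0 0 0.3 0 255")

```text
time: 20.62
ee_pos: [0.5239, -0.0108, 0.1234]
tcp_rot: [-179.4, -0.4, 26.7]
wrist_force: [-4.5, -0.9, 13.3]
opening: 0.0233
grasp_force: 60.9
```

Call:
send_rows(targets="0 0 0.3 0 255;0 0 0.3 0 255;0 0 0.3 0 255")

```text
time: 21.0
ee_pos: [0.5239, -0.0108, 0.1231]
tcp_rot: [-179.4, -0.4, 26.7]
wrist_force: [-5.1, 0.2, 13.1]
opening: 0.0234
grasp_force: 61.0
```

```bash
cat > g.py <<'E'
from h import *
b=camera("side");cv2.imwrite("pics/now.png",b)
for f in("side_h7","side_h8","now"):
    a=cv2.imread(f"pics/{f}.png");print(f,"green",[(s,c) for s,c in blobs(a,(50,80,40),(85,255,255),2) if 270<c[0]<345 and 190<c[1]<240])
    H=cv2.cvtColor(a,cv2.COLOR_BGR2HSV);print("roller col 299-302 V:",H[210:222,299:303,2].mean(1).round().tolist())
fz=[]
for i in range(4):fz.append(bot.get_obs()["wrist_force"]);camera("side")
print(np.mean(fz,0),bot.get_obs()["ee_pos"])
E
python3 g.py
```

```text
side_h7 green [([326, 212, 4, 3, 8], [327.5, 213.0])]
roller col 299-302 V: [105.0, 106.0, 116.0, 148.0, 179.0, 186.0, 170.0, 142.0, 115.0, 106.0, 98.0, 74.0]
side_h8 green [([326, 212, 4, 3, 8], [327.5, 213.0])]
roller col 299-302 V: [102.0, 104.0, 106.0, 107.0, 124.0, 162.0, 188.0, 178.0, 157.0, 128.0, 105.0, 92.0]
now green [([326, 212, 4, 3, 9], [327.44, 212.89])]
roller col 299-302 V: [98.0, 104.0, 106.0, 106.0, 107.0, 131.0, 173.0, 186.0, 171.0, 144.0, 115.0, 95.0]
[-5.01631448 -0.98563333 13.70340506] [ 0.52383734 -0.01086103  0.12312801]
```

Call:
send_rows(targets="0 0 0.3 0 255;0 0 0.3 0 255;0 0 0.3 0 255")

```text
time: 21.62
ee_pos: [0.5239, -0.0109, 0.123]
tcp_rot: [-179.4, -0.4, 26.7]
wrist_force: [-5.2, -0.0, 14.2]
opening: 0.0233
grasp_force: 61.1
```

Call:
send_rows(targets="-0.9 -0.45 0 0 255;-0.9 -0.45 0 0 255;-0.9 -0.45 0 0 255")

```text
time: 22.0
ee_pos: [0.5235, -0.0109, 0.1231]
tcp_rot: [-179.5, -0.5, 26.7]
wrist_force: [-3.4, -1.0, 13.1]
opening: 0.0233
grasp_force: 60.8
```

Call:
send_rows(targets="0 0 0.3 0 255;0 0 0.3 0 255;0 0 0.3 0 255")

```text
time: 22.38
ee_pos: [0.5235, -0.0109, 0.123]
tcp_rot: [-179.5, -0.5, 26.7]
wrist_force: [-3.7, -0.7, 14.4]
opening: 0.0235
grasp_force: 61.0
```

Call:
send_rows(targets="0 0 0.3 0 255;0 0 0.3 0 255;0 0 0.3 0 255")

```text
time: 22.75
ee_pos: [0.5233, -0.0109, 0.1221]
tcp_rot: [-179.4, -0.5, 26.7]
wrist_force: [-2.6, -1.5, 11.2]
opening: 0.0232
grasp_force: 60.8
```

```bash
python3 g.py | tail -3
```

```text
now green [([326, 212, 4, 2, 8], [327.5, 212.5])]
roller col 299-302 V: [94.0, 103.0, 106.0, 106.0, 106.0, 121.0, 156.0, 179.0, 174.0, 156.0, 126.0, 101.0]
[-2.21121629 -1.00859465 10.89905   ] [ 0.52332302 -0.01090863  0.12211618]
```

The switch clicked: the force fell from 14.4 to 11.2 N, the tip moved on 0.9 mm and the flag rose. I'll hold for about 1 s, then release.

Call:
send_rows(targets="0 0 0 0 255;0 0 0 0 255;0 0 0 0 255;0 0 0 0 255;0 0 0 0 255;0 0 0 0 255;0 0 -5 0 255;0 0 -15 0 255;0 0 -30 0 255;0 0 -50 0 255;0 0 -50 0 255;0 0 -50 0 255")

```text
time: 24.5
ee_pos: [0.5227, -0.0114, 0.1703]
tcp_rot: [-179.4, -0.3, 26.7]
wrist_force: [-0.1, 0.3, -1.6]
opening: 0.0235
grasp_force: 59.2
```

```bash
python3 - <<'E'
from h import *
a=camera("side");cv2.imwrite("pics/side_h9.png",a)
H=cv2.cvtColor(a,cv2.COLOR_BGR2HSV);print("roller V:",H[208:222,299:303,2].mean(1).round().tolist())
print("green",[c for s,c in blobs(a,(50,80,40),(85,255,255),2) if 270<c[0]<345 and 190<c[1]<240],"yel",blobs(a,(22,150,80),(32,255,255),60))
o=bot.get_obs();p=o["ee_pos"];print(p,o["tcp_rot"],o["q"])
# dowel check: predicted tip vs seen
from scipy.spatial.transform import Rotation as R
z=R.from_euler("xyz",o["tcp_rot"],degrees=True).as_matrix()
t=p+z[:,2]*.0688;print("tip",t,proj("side",t))
for v in range(int(proj("side",t)[1])-6,int(proj("side",t)[1])+5):print(v,H[v,294:310,2])
y=np.radians(o["tcp_rot"][2]);d=np.array([.4999,-.2588])-t[:2];print("to stand hole: tool x,y mm",d@z[:2,0]*1e3,d@z[:2,1]*1e3)
E
```

```text
roller V: [75.0, 75.0, 74.0, 99.0, 160.0, 201.0, 208.0, 194.0, 170.0, 142.0, 116.0, 106.0, 98.0, 74.0]
green [[327.5, 213.0]] yel [([257, 159, 41, 47, 1148], [277.94, 181.34])]
[ 0.52249284 -0.01137055  0.17000367] [-179.34263244   -0.29832034   26.69643668] [ -1.6394188    0.44661818  -1.41870845  88.18412551   0.72019292
 151.66212234]
tip [ 0.52245823 -0.01050443  0.10120913] [299.93291898 199.82992854]
193 [144 145 145 138 118 106  98 102 117 118 106  93  87  83  91  89]
194 [144 145 145 138 119 107  98  95  96  91  88  79  77  83  92  90]
195 [144 144 141 133 115 106  99  94  85  78  77  75  76  81  93  91]
196 [142 138 132 120 105 106 105 102  84  74  75  74  74  81  92  92]
197 [133 123 111 100  95 109 114 108  87  74  74  74  76  81  91  91]
198 [111 100  91  82  90 110 118 109  86  75  75  75  75  82  92  91]
199 [ 91  82  77  76  89 111 117 110  89  77  74  74  75  81  92  92]
200 [ 78  75  75  75  87 109 118 110  91  77  74  75  79  83  92  92]
201 [ 74  73  74  75  83 100 110 100  81  75  75  80  87  91  93  91]
202 [74 74 75 75 76 82 87 82 77 74 75 80 90 93 95 92]
203 [74 73 74 75 75 76 75 75 74 74 77 84 91 94 95 92]
to stand hole: tool x,y mm -131.7018400830276 211.67070399148093
```

The roller is back up, the flag is down and the cover is open. Next I return to the stand.

Call:
send_rows(targets="-20 32 -10 0 255;-45 72 -10 0 255;-75 120 -10 8 255;-105 168 -10 16 255;-125 200 -10 24 255;-132 212 -10 31 255;-132 212 -10 31 255;-132 212 -10 31 255;-132 212 -10 31 255")

```text
time: 25.68
ee_pos: [0.5002, -0.2594, 0.1776]
tcp_rot: [-179.3, 0.0, -4.2]
wrist_force: [-0.1, -1.0, -0.3]
opening: 0.0235
grasp_force: 59.2
```

```bash
cat > s.py <<'E'
from h import *
from scipy.spatial.transform import Rotation as R
o=bot.get_obs();p=o["ee_pos"];z=R.from_euler("xyz",o["tcp_rot"],degrees=True).as_matrix();t=p+z[:,2]*.0688
T=np.array([.4999,-.2590]);d=np.array([*(T-t[:2]),0]);print("tip",t,"rot",o["tcp_rot"],"need tool x,y",d@z[:,0]*1e3,d@z[:,1]*1e3,"lateral per 100mm z",z[:2,2]*100,o["wrist_force"])
E
python3 s.py; python3 - <<'E'
from h import *
a=camera("side");cv2.imwrite("pics/side_s1.png",a);t=proj("side",(.4999,-.259,.095))
H=cv2.cvtColor(a,cv2.COLOR_BGR2HSV);c=int(t[0]);print(t,c-9)
for v in range(255,280):print(v," ".join("%3d/%3d/%3d"%tuple(x) for x in H[v,c-8:c+9]))
E
```

```text
tip [ 0.50025937 -0.25848077  0.10883983] rot [-1.79272606e+02  2.09047275e-02 -4.15251407e+00] need tool x,y -0.3208307423669623 0.5438425537959816 lateral per 100mm z [0.05554026 1.26881783] [-0.06923689 -1.00120791 -0.34711126]
[331.41953861 268.63278107] 322
255  15/  8/136  18/  9/136  15/  8/136  15/  8/136  20/  6/135   0/  4/127 150/  2/109  10/  8/ 98  10/  8/ 99  10/  8/ 99   0/  7/111   8/  7/151   8/  5/188   8/  5/195  12/  7/195  12/  7/196  12/  6/197
256  15/  8/136  20/  6/135  15/  8/136  15/  8/135  18/  9/136  15/  8/131  15/  9/115  15/  5/ 98  10/  8/ 99  10/  8/100   8/  9/113   8/  7/154   8/  5/190   8/  5/196  12/  7/195  12/  7/195  18/  7/196
257  23/  8/136  20/  6/135  23/  8/135  15/  8/135  15/  8/135  12/ 10/132  15/  9/115   8/ 10/100  10/  8/ 99  20/  8/100  15/  9/119   8/  6/161   8/  5/191   8/  5/196  12/  7/196  12/  7/194  15/  5/194
258  15/  8/136  20/  6/135  15/  8/136  15/  8/135  10/  6/134   8/  8/130  15/  9/115  10/  8/ 99  20/  8/ 98  20/  8/100  20/  6/120   8/  6/164  12/  7/192   8/  5/196   8/  5/195  15/  5/194  12/  7/195
259  
[... 3662 characters left out ...]
/ 95  13/151/101  13/151/125  13/144/150  14/146/159  14/145/160  13/147/160
277  13/150/133  13/150/104  12/145/ 93  12/150/ 92  13/147/ 90  13/151/ 91  13/147/ 90  13/152/ 87  13/152/ 84  12/149/ 84  13/154/ 83  12/149/ 89  13/151/108  13/149/139  13/145/158  13/148/160  13/147/160
278  13/146/143  13/151/115  13/152/ 94  13/150/ 90  12/148/ 86  11/148/ 81  13/149/ 82  13/152/ 82  13/148/ 81  13/153/ 80  13/145/ 79  12/147/ 80  13/152/ 94  13/151/123  13/146/150  13/148/158  13/145/160
279  14/148/148  13/151/132  13/151/103  13/152/ 89  12/152/ 82  12/147/ 78  12/148/ 79  12/156/ 80  13/150/ 80  13/148/ 79  12/150/ 78  13/150/ 80  13/152/ 99  13/150/126  13/149/147  13/148/152  13/146/154
```

```bash
python3 - <<'E'
from h import *
a=cv2.imread("pics/side_s1.png");k=8
I=cv2.resize(a[268:298,316:348],None,fx=k,fy=k,interpolation=cv2.INTER_CUBIC);V=cv2.cvtColor(I,cv2.COLOR_BGR2HSV)[...,2]
for th in(60,70,80,88):
    n,l,s,c=cv2.connectedComponentsWithStats((V<th).astype(np.uint8))
    for i in range(1,n):
        if s[i][4]>300:
            f=lambda u:(np.array(u)+.5)/k-.5+(316,268)
            print(th,f(c[i]),f(s[i][:2]),f(s[i][:2]+s[i][2:4]),s[i][4])
print("expected hole px if at target",proj("side",(.4999,-.259,.07)))
u0=np.array([proj("side",(.4999+.008*np.cos(t),-.259+.008*np.sin(t),.07)) for t in np.linspace(0,6.28,60)]);print(u0.min(0),u0.max(0))
E
```

```text
70 [316.95555161 291.63020833] [315.5625 282.6875] [319.0625 297.5625] 2112
80 [332.47191011 279.00772472] [330.3125 277.6875] [334.1875 280.1875] 356
80 [317.26175399 291.70944656] [315.5625 281.6875] [320.0625 297.5625] 2882
88 [330.78480069 278.53119115] [326.0625 276.6875] [334.8125 280.6875] 1593
88 [317.40288521 291.56690903] [315.5625 281.0625] [320.5625 297.5625] 3232
expected hole px if at target [331.44072431 277.19686789]
[327.65078246 274.48310519] [335.23359901 279.94452662]
```

Call:
send_rows(targets="-0.3 1 0 0 255;-0.3 1 15 0 255;-0.3 1 28 0 255;-0.3 1 36 0 255;-0.3 1 39 0 255;-0.3 1 41 0 255;-0.3 1 43 0 255;-0.3 1 43 0 255")

```text
time: 26.72
ee_pos: [0.4998, -0.2607, 0.1347]
tcp_rot: [-179.3, 0.0, -4.3]
wrist_force: [-0.4, -0.8, -0.0]
opening: 0.0232
grasp_force: 59.2
```

```bash
python3 s.py
```

```text
tip [ 0.49982023 -0.25982331  0.06594955] rot [-1.79284764e+02  1.08513264e-02 -4.30287681e+00] need tool x,y 0.01777257733075966 -0.8269108273854564 lateral per 100mm z [0.07477345 1.24619296] [-0.43492222 -0.79267839 -0.01994763]
```

Call:
send_rows(targets="0 0 5 0 255;0 0 15 0 255;0 0 25 0 255;0 0 35 0 255;0 0 45 0 255;0 0 52 0 255;0 0 55 0 255;0 0 57 0 255;0 0 57.5 0 255;0 0 57.5 0 255")

```text
time: 27.98
ee_pos: [0.4999, -0.26, 0.0774]
tcp_rot: [-179.3, -0.0, -4.3]
wrist_force: [-0.6, 0.0, -0.8]
opening: 0.0233
grasp_force: 59.2
```

Call:
send_rows(targets="0 0 0.6 0 255;0 0 1 0 255;0 0 1 0 255")

```text
time: 28.35
ee_pos: [0.4999, -0.26, 0.0769]
tcp_rot: [-179.3, -0.0, -4.3]
wrist_force: [-1.8, 1.1, 4.9]
opening: 0.0234
grasp_force: 60.0
```

Force has risen to 4.9 N, so the handle is seated on the block. I'll open the fingers and retreat straight up.

Call:
send_rows(targets="0 0 0.5 0 200;0 0 0.5 0 100;0 0 0.5 0 0;0 0 0.5 0 0;0 0 0.5 0 0;0 0 0.5 0 0;0 0 0 0 0;0 0 0 0 0;0 0 -10 0 0;0 0 -40 0 0;0 0 -80 0 0;0 0 -130 0 0;0 0 -130 0 0;-100 0 -130 0 0;-100 0 -130 0 0;-100 0 -130 0 0")

```text
time: 30.35
ee_pos: [0.3982, -0.2539, 0.2065]
tcp_rot: [-179.3, -0.0, -4.4]
wrist_force: [0.7, -0.4, 0.8]
opening: 0.0855
grasp_force: 0.0
```

```bash
python3 - <<'E'
from h import *
a=camera("side");b=camera("top");cv2.imwrite("pics/side_end.png",a);cv2.imwrite("pics/top_end.png",b)
a0=cv2.imread("pics/side0.png")
m=lambda i:cv2.inRange(cv2.cvtColor(i,cv2.COLOR_BGR2HSV),(10,185,100),(20,255,255))[240:300,310:355]
for i in(a0,a):
    x=m(i);ys,xs=np.nonzero(x);print(len(xs),xs.mean()+310,ys.mean()+240,xs.min()+310,xs.max()+310,ys.min()+240,ys.max()+240)
d=cv2.absdiff(a0,a).max(2);n,l,s,c=cv2.connectedComponentsWithStats((d>45).astype(np.uint8));print([(s[i].tolist()) for i in range(1,n) if s[i][4]>25])
print("yel",blobs(a,(22,150,80),(32,255,255),60));o=bot.get_obs();print(o["ee_pos"],o["opening"],o["time"])
E
```

```text
252 331.5238095238095 270.79761904761904 325 338 260 281
248 331.8790322580645 271.60483870967744 325 338 261 282
[[5, 0, 49, 57, 1990], [67, 0, 37, 15, 424], [104, 0, 10, 10, 52], [114, 0, 224, 265, 22262], [7, 17, 91, 128, 5504], [85, 24, 31, 13, 265], [91, 37, 36, 63, 1282], [6, 65, 25, 43, 118], [296, 70, 10, 16, 82], [48, 131, 107, 66, 3486], [0, 182, 68, 122, 3113], [119, 182, 23, 40, 354], [71, 199, 29, 56, 623], [96, 201, 25, 61, 596], [96, 206, 16, 23, 155], [15, 229, 47, 20, 360], [116, 258, 20, 28, 244], [224, 258, 68, 54, 1553], [70, 264, 8, 13, 53]]
yel [([287, 168, 22, 30, 225], [298.31, 185.29])]
[ 0.400117   -0.25412315  0.20624821] 0.0853055721730589 30.45
```

```bash
python3 - <<'E'
from h import *
b=cv2.imread("pics/top_end.png");print("top yel",blobs(b,(20,120,60),(34,255,255),40))
h=np.array([.523,.049,.068]);L=np.array([-.335,.942,0]);t=2.3
e=h+.11*(-L*np.cos(t)*-1*-1+0) if 0 else h+.11*(L*-np.cos(t)+np.array([0,0,np.sin(t)]));print("cover mid edge expected px",proj("top",h),proj("top",e))
from workcell import ticket;print(ticket.job_done())
E
```

```text
top yel [([260, 195, 37, 41, 960], [277.58, 214.72]), ([479, 305, 63, 37, 2174], [509.98, 322.94])]
cover mid edge expected px [291.83092176 213.01520002] [266.69236427 216.63740583]
the job is handed in; nothing more can be done
None
```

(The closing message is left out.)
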